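# Add a board to the glue pile by feel and weigh it down

## Task

Take the board that is as long as the pile in the laminating stand out of the rack, tip it over flat onto the middle of the rubber mat and let go, then pick it up across its width and lay it squarely on the pile, flush all round: nobody knows how high the pile is, so lower the board gently, flat, until you feel it touch, and only then let go. Then set the steel weight upright on the middle of that board in the same way, still held when it touches. Do not press hard or drop things, and leave the other boards and everything else on the bench as they are.

Things in the scene. Friction and masses are not known exactly. Their poses are not given: they have to be found in the camera images.
- rack: Fixed plywood rack, 190 x 170 mm; origin under its centre, z up. Three slots run along its x, at y = -60, 0, +60 mm; in each a pale board stands on its long edge, middle at x = 0 (within 4 mm), underside 15 and top 75 mm above the bench, 40 mm from face to face. Slots are 24 mm wide, between blocks 40 mm high at |x| = 27 to 57 mm. Which board is in which slot varies.
- board_center (a point): Centre of the board to be laid: pale wood, 160 x 60 x 20 mm, 0.13 kg, the middle one in length of the three in the rack. Its x runs along the 160 mm length, y through the 20 mm thickness, z across the 60 mm width (z is up in the rack; y is vertical, either way, when it lies flat).
- board: The same board as board_center; this origin is the middle of the long edge that it stands on in the rack, 30 mm from the centre along -z.
- long_board: A board left in the rack: 200 x 60 x 20 mm; origin in the middle of the edge it stands on, x along its length. Not to be disturbed.
- short_board: A board left in the rack: 120 x 60 x 20 mm; origin in the middle of the edge it stands on, x along its length. Not to be disturbed.
- jig: Fixed laminating stand, base 220 (x) by 110 mm (y), 20 high; origin under its centre, z up. A locked lift bed (does not give) holds a glued pile, 160 (along x) by 60 mm, centred; its top is at an unknown height, 70 to 120 mm above the bench. At each end a steel plate, 100 mm wide, 92 to 104 mm from the centre, rises to 150 mm above the bench. Long sides are open.
- mat: Flat black rubber mat, fixed to the bench, 140 mm (its x) by 180 mm (its y), 3 mm thick; origin under its centre, z up.
- weight_center (a point): Steel weight: steel plate 90 x 50 x 20 mm with a dark wooden grip block 70 x 24 x 32 mm on top (x by y by z), 52 mm high in all, about 0.7 kg (0.55 to 0.85). The point is its centre, 26 mm above its underside. The grip block is taken across its 24 mm; x is along it.
- weight: The same steel weight; this origin is the centre of its underside.
- bottle: White squat glue bottle, 60 mm across, 90 mm tall, standing; origin under its centre. Not to be disturbed.
- jar: Amber jar, 60 mm across, 80 mm tall, standing; origin under its centre. Not to be disturbed.
- screwdriver: Screwdriver lying along its x axis, 180 mm long. Not to be disturbed.
- hammer: Hammer lying along its x axis, 240 mm long. Not to be disturbed.
- offcut: Wooden offcut 90 x 45 x 30 mm; origin under its centre. Not to be disturbed.
- tape: Roll of paper tape lying flat, 70 mm across, 25 mm high; origin under its centre. Not to be disturbed.
There are look-alikes about, which are no part of the job. Leave any purple look-alike of the weight alone.

How it is judged (in metres and radians):
On the way, in this order (a step that is already met when the one before it is completed fails the run):
1. the board lies flat on the rubber mat (its centre over the mat, within 50 mm in mat x and 60 mm in mat y of the mat's centre), let go (x of board_center in the frame of mat between -0.05 and 0.05 m and y of board_center in the frame of mat between -0.06 and 0.06 m and angle between the y axis of board_center and the z axis of jig, either way round below 0.1 rad and height (world z) of board_center below 0.02 m and contact force between the fingers and board below 0.1 N), for 0.2 s.
2. the board, still gripped, lies flat over the pile and is felt to touch it (x of board_center in the frame of jig between -0.009 and 0.009 m and y of board_center in the frame of jig between -0.009 and 0.009 m and angle between the y axis of board_center and the z axis of jig, either way round below 0.1 rad and angle between the x axis of board_center and the x axis of jig, either way round below 0.1 rad and contact force between board and jig above 0.4 N and contact force between the fingers and board above 0.5 N), for 0.05 s.
3. with the board let go, the weight, still gripped, touches the board (x of board_center in the frame of jig between -0.009 and 0.009 m and y of board_center in the frame of jig between -0.009 and 0.009 m and angle between the y axis of board_center and the z axis of jig, either way round below 0.1 rad and angle between the x axis of board_center and the x axis of jig, either way round below 0.1 rad and contact force between board and weight above 0.4 N and contact force between the fingers and weight above 0.5 N and contact force between the fingers and board below 0.1 N and horizontal distance between weight_center and board_center below 0.02 m), for 0.05 s.
At the end, for the whole second after the job is handed in: The 160 mm board lies flat (within 0.1 rad) on the pile, within 9 mm of flush along and across and within 0.1 rad of square; the weight stands upright on it, its centre within 20 mm of the board's; both at rest and let go (x of board_center in the frame of jig between -0.009 and 0.009 m and y of board_center in the frame of jig between -0.009 and 0.009 m and angle between the y axis of board_center and the z axis of jig, either way round below 0.1 rad and angle between the x axis of board_center and the x axis of jig, either way round below 0.1 rad and contact force between board and jig above 1 N and contact force between board and weight above 2 N and horizontal distance between weight_center and board_center below 0.02 m and angle between weight_center's own z axis and vertical below 0.1 rad and linear speed of each of board, weight below 0.02 m/s and contact force between the fingers and weight below 0.1 N and contact force between the fingers and board below 0.1 N); the robot touches nothing.
It fails at once if the board or the weight is pressed or dropped hard (over 70 N, blows included) (contact force between board and jig above 70 N or contact force between board and weight above 70 N).
It fails at once if another board is moved by more than 30 mm (distance of any of long_board, short_board from where it was at the start of the episode above 0.03 m).
It fails at once if a bystander is moved by more than 25 mm or knocked over (distance of any of bottle, jar, screwdriver, hammer, offcut, tape from where it was at the start of the episode above 0.025 m or angle between any of bottle, jar's own z axis and vertical above 0.4 rad).
It also fails if it takes over 72 s, if anything falls off the work surface, if the arm or the gripper's body presses on something with over 40 N, if the wrist force passes 120 N, or if a joint passes its speed limit or range.

## Robot

A 6-joint arm with a two-finger parallel gripper is mounted at the origin on the work surface. World frame = base frame: x ahead of the robot, y to its left, z up, the work surface at z = 0. Lengths are in m, angles in degrees, forces in N, time in s.
With the tool pointing down it reaches from about 0.325 to 0.85 m from the base axis. Payload 15.5 kg.
Tool frame: the origin (TCP) lies midway between the tips of the shut fingers; the grasp point (between the pads) lies 19 mm behind it (manip.grasp_offset is the distance from the TCP to the grasp point, in m); z points along the fingers, y is the direction in which the jaws open and shut (so a half turn about z gives the same grasp; the last joint's range is limited). The gripper opens to 91 mm and grips with 3 to 60 N. Pads are 32 mm wide; open, the fingers measure 118 mm over their backs; the gripper's body (76 mm by 178 mm) begins 60 mm behind the grasp point.
Start: joints at [-79.956, 28.281, 77.091, -0, 74.628, -5.472], TCP at [0.167, -0.602, 0.214] pointing down, gripper open.
Joint ranges: [-166.48, 166.48], [-47.26, 123.95], [12.59, 153.08], [-70.14, 250.14], [6.76, 159.57], [-176.63, 176.63]. Speed limits (degrees/s): [108.29, 108.29, 147.25, 172.46, 172.46, 172.46].

## Interface

Orientations are given as a 3x3 rotation matrix whose columns are the frame's x, y, z axes.
In Python, from bench import manip, camera, camera_model, job_done, models gives the robot as it stands. Calls block until the motion is done:
- manip.movep(position, orientation): joint-space move of the TCP to a pose.
- manip.servo_line(position, speed=0.15, rot=None): straight line of the TCP; rot=None keeps the orientation; speed is the mean speed in m/s.
- manip.movej(angles): joint-space move.
- manip.gripper_to(opening): finger opening in m; the grip force is fixed at half the most; returns when the fingers have stopped.
- manip.hold(seconds).
- manip.ik(position, orientation): joint angles nearest the present ones, or None.
- camera(name): name is "side" or "top"; returns the picture (420x560x3 uint8, red, green, blue); there is no depth.
- camera_model(name): a dict with "camera_matrix" (3x3 intrinsics, pixels), "world_from_camera" (4x4, takes a point from camera to world coordinates). Camera axes: x right, y down, z forward; pixel columns grow to the right and rows downward; lengths in m; the calibration is good to about 2 mm. A picture is of the moment at which its call begins. camera_model takes no time and is no camera call.
A pose or a line that the arm cannot do raises manip.IKError and nothing moves.
- job_done(): hands the job in, once; it reports no verdict.
Trained networks look in the newest picture that a camera, given by its name, has taken for a name from the list of things; names that differ only in an ending like _2 or _b are one class to them, and where a whole thing is asked for, a point or a joint stands for the part that bears it (a point fixed in the world has none). Each returns a list of dicts, best first, with "conf" (0 to 1); they miss things now and then, are a little off and sometimes report something else, mostly with a low value. They report only what shows in the picture. A call takes as long as a camera call. They do not tell look-alikes from the thing itself.
- models.search_frame(camera, thing): "bbox" ([centre column, centre row, width, height] in pixels, round what is visible of it).
- models.silhouettes(camera, thing): "pixels" (420x560 bool, what is visible of it) and "bbox" ([centre column, centre row, width, height] in pixels, round what is visible of it).
- models.landmark_of(camera, thing): "location" ([column, row] in pixels: a listed point, or the origin of a listed thing).
Readings, each from a call of its own:
- manip.read_time_s(): time.
- manip.read_joint_pos(): joint angles.
- manip.read_joint_vel(): joint speeds.
- manip.read_tau(): joint torques, N m.
- manip.read_tool_pos(): TCP position.
- manip.read_ee_rot(): TCP orientation.
- manip.read_contact_force(): force on the tool from outside, world axes, zero at the start.
- manip.read_wrist_torque(): the same for the moment, N m.
- manip.read_width(): finger opening in m.
Only numpy, scipy, OpenCV 4.12 (cv2) and the standard library are available. Lean on these libraries where they do the work, as an engineer would, in place of code of your own. Each camera call takes 0.05 s, during which the arm holds its last target. There are 200 camera calls.

## Working session

There is one attempt and no reset: what is moved stays moved. The work goes in short steps, each a Python script; the robot and the scene stay as the last script left them, time stands still between calls to the robot, and variables do not carry over. Pictures are saved under pics/ and viewed, about 8 in all and at most 12, crops included, and the job is handed in when it is done.

```bash
ls; mkdir -p pics; python3 - <<'E'
from bench import *
import cv2,numpy as np
for n in("top","side"):
    im=camera(n); cv2.imwrite(f"pics/{n}0.png",cv2.resize(im[:,:,::-1],(800,600),interpolation=cv2.INTER_CUBIC))
    m=camera_model(n); print(n,m["camera_matrix"].tolist(),np.round(m["world_from_camera"],4).tolist())
    for t in("rack","board_center","long_board","short_board","jig","mat","weight_center","weight","bottle","jar","hammer","offcut","tape","screwdriver"):
        print(t,[(np.round(d["location"],1).tolist(),round(d["conf"],2)) for d in models.landmark_of(n,t)[:3]],[(np.round(d["bbox"]).astype(int).tolist(),round(d["conf"],2)) for d in models.search_frame(n,t)[:3]])
print(manip.read_time_s(),manip.grasp_offset,manip.read_ee_rot())
E
```

```text
pics
top [[485.750556161724, 0.0, 272.5801064972088], [0.0, 485.750556161724, 209.6970725990933], [0.0, 0.0, 1.0]] [[0.0191, -0.9939, 0.1083, 0.4588], [-0.9995, -0.0162, 0.0273, -0.0178], [-0.0254, -0.1087, -0.9937, 1.1409], [0.0, 0.0, 0.0, 1.0]]
rack [([148.8, 225.7], 0.73), ([341.4, 217.6], 0.47)] [([146, 230, 95, 101], 0.82)]
board_center [([116.5, 219.9], 0.96)] [([114, 218, 42, 68], 0.85)]
long_board [([144.5, 228.7], 0.77)] [([142, 228, 49, 87], 0.6)]
short_board [([166.8, 235.3], 0.94)] [([166, 239, 30, 51], 0.83), ([211, 215, 28, 23], 0.72)]
jig [([428.0, 239.9], 0.86)] [([443, 236, 95, 110], 0.94)]
mat [([287.3, 179.1], 0.76)] [([290, 181, 82, 70], 0.65)]
weight_center [([278.2, 317.4], 0.93), ([281.1, 257.5], 0.88), ([171.5, 234.6], 0.3)] [([279, 258, 35, 37], 0.84), ([281, 315, 44, 45], 0.67)]
weight [([279.2, 258.4], 0.87), ([211.8, 133.5], 0.7), ([277.4, 317.7], 0.55)] [([279, 256, 35, 38], 0.85), ([278, 316, 42, 40], 0.85)]
bottle [([342.1, 219.5], 0.83)] [([346, 218, 28, 29], 0.84)]
jar [([211.8, 217.2], 0.85)] [([213, 217, 28, 25], 0.57)]
hammer [([365.3, 135.7], 0.88
[... 1225 characters left out ...]
60, 264, 46, 33], 0.62)]
bottle [([304.0, 189.6], 0.89), ([357.9, 151.8], 0.37), ([152.7, 240.1], 0.28)] [([306, 180, 27, 41], 0.7), ([255, 146, 64, 60], 0.49)]
jar [([227.0, 273.4], 0.68), ([248.1, 148.8], 0.68)] [([229, 259, 30, 40], 0.64)]
hammer [([246.8, 148.2], 0.59)] [([253, 146, 60, 60], 0.83)]
offcut [([292.3, 307.3], 0.61), ([152.0, 235.7], 0.4)] [([291, 304, 51, 36], 0.97)]
tape [([360.6, 209.8], 0.82)] [([361, 208, 32, 25], 0.82)]
screwdriver [([153.1, 237.2], 0.58), ([361.7, 210.7], 0.4)] [([154, 230, 78, 35], 0.92)]
2.9 0.0188 [[ 9.63550692e-01  2.67525820e-01 -2.18685535e-05]
 [ 2.67525820e-01 -9.63550692e-01  4.04859043e-06]
 [-1.99883574e-05 -9.75142482e-06 -1.00000000e+00]]
```

View pics/top0.png

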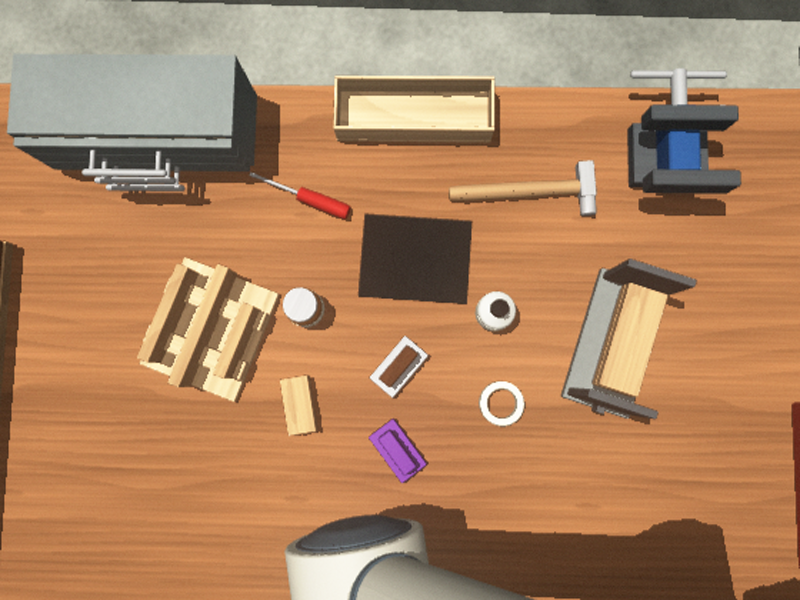

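View pics/side0.png

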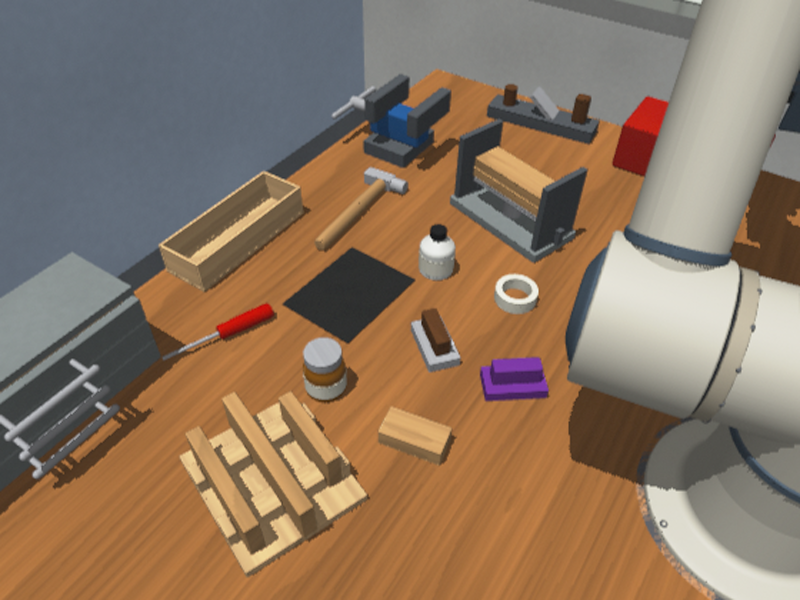

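Top picture: the rack is at (205,330) with the boards long in the middle, short on the right and the 160 mm one on the left at about (165,312). The mat is at (415,258), the jig at (625,340) and the real (brown/steel) weight at (400,367). The purple fake is at (398,450).

Next I fit poses to the silhouettes in both cameras.

```bash
cat > h.py <<'E'
from bench import *
import cv2,numpy as np
from scipy.optimize import minimize
M={n:camera_model(n) for n in("top","side")}
def proj(n,P):
    T=np.linalg.inv(M[n]["world_from_camera"]); p=(P@T[:3,:3].T+T[:3,3])@M[n]["camera_matrix"].T
    return p[:,:2]/p[:,2:]
def ray(n,uv,z):
    W=M[n]["world_from_camera"]; d=W[:3,:3]@np.linalg.solve(M[n]["camera_matrix"],[uv[0],uv[1],1]); o=W[:3,3]
    return (o+d*(z-o[2])/d[2])[:2]
def box(cx,cy,sx,sy,z0,z1):
    return np.array([[cx+a*sx/2,cy+b*sy/2,z] for a in(-1,1) for b in(-1,1) for z in(z0,z1)])
def render(n,boxes,q):
    c,s=np.cos(q[2]),np.sin(q[2]); im=np.zeros((1680,2240),np.uint8)
    for B in boxes:
        P=B.copy(); P[:,0]=q[0]+c*B[:,0]-s*B[:,1]; P[:,1]=q[1]+s*B[:,0]+c*B[:,1]
        uv=(proj(n,P)+.5)*4-.5
        cv2.fillConvexPoly(im,cv2.convexHull(np.round(uv*16).astype(np.int32)),255,shift=4)
    return cv2.resize(im,(560,420),interpolation=cv2.INTER_AREA)/255.
def fit(masks,mk,q0,step):
    def cost(q):
        return sum(1-np.minimum(r,m).sum()/np.maximum(r,m).sum() for n,m in masks.items() for r in[render(n,mk(q),q)])
    best=None
    for a in np.linspace(0,np.pi,6,endpoint=False):
        q=np.array(q0,float); q[2]+=a if step is None else 0
        S=np.vstack([q]+[q+np.eye(len(q))[i]*d for i,d in enumerate([.02,.02,.25,.02][:len(q)])])
        r=minimize(cost,q,method="Nelder-Mead",options=dict(initial_simplex=S,xatol=1e-4,fatol=1e-5,maxfev=150))
        if best is None or r.fun<best.fun: best=r
        if step is not None: break
    return best.x,best.fun
def down(yaw): # tool x at angle yaw, z down
    c,s=np.cos(yaw),np.sin(yaw); return np.array([[c,s,0],[s,-c,0],[0,0,-1.]])
def sil(n,t,near):
    best=None
    for d in models.silhouettes(n,t):
        if np.hypot(d["bbox"][0]-near[0],d["bbox"][1]-near[1])<25 and (best is None or d["conf"]>best["conf"]): best=d
    return None if best is None else best["pixels"].astype(float)
BOARD=lambda q:[box(0,0,.16,.02,.015,.075)]
WEIGHT=lambda q:[box(0,0,.09,.05,0,.02),box(0,0,.07,.024,.02,.052)]
MAT=lambda q:[box(0,0,.14,.18,0,.003)]
JIG=lambda q:[box(0,0,.22,.11,0,.02),box(.098,0,.012,.1,0,.15),box(-.098,0,.012,.1,0,.15),box(0,0,.16,.06,q[3]-.03,q[3])]
E
python3 - <<'E'
from h import *
C={"top":{}, "side":{}}
near={"board":((115,219),(155,342)),"long_board":((143,228),(188,326)),"short_board":((166,238),(214,308)),"mat":((290,181),(245,206)),"weight":((280,257),(305,239)),"jig":((443,236),(364,131))}
mk={"board":BOARD,"long_board":lambda q:[box(0,0,.2,.02,.015,.075)],"short_board":lambda q:[box(0,0,.12,.02,.015,.075)],"mat":MAT,"weight":WEIGHT,"jig":JIG}
for n in("top","side"): camera(n)
for t,(a,b) in near.items():
    ms={n:m for n,p in(("top",a),("side",b)) if (m:=sil(n,t,p)) is not None}
    np.savez(f"m_{t}.npz",**ms)
    q0=[*ray("top",a,.03),0]+([.1] if t=="jig" else [])
    for use in [ms]+[{n:m} for n,m in ms.items()]:
        q,f=fit(use,mk[t],q0,None); print(t,list(use),np.round(q,4),round(np.degrees(q[2])%180,1),round(f,3))
for t,z,a in(("rack",0,(148.8,225.7)),("bottle",0,(342,219.5)),("jar",0,(211.8,217.2)),("tape",0,(351,280)),("offcut",0,(209,281)),("mat",0,(287,179))): print(t,ray("top",a,z).round(3))
print(manip.read_time_s(),manip.read_contact_force(),manip.read_width())
E
```

```text
board ['top', 'side'] [0.5506 0.3679 2.7838] 159.5 0.212
board ['top'] [0.5508 0.3659 2.7781] 159.2 0.132
board ['side'] [0.5493 0.3686 2.784 ] 159.5 0.055
long_board ['top', 'side'] [ 0.5321  0.31   -0.3607] 159.3 0.183
long_board ['top'] [0.5323 0.3088 2.7835] 159.5 0.059
long_board ['side'] [0.5302 0.3119 2.7851] 159.6 0.081
short_board ['top', 'side'] [ 0.5094  0.2537 -0.3859] 157.9 0.303
short_board ['top'] [0.5094 0.2528 2.7688] 158.6 0.125
short_board ['side'] [ 0.5073  0.2567 -0.393 ] 157.5 0.15
mat ['top', 'side'] [ 0.653  -0.0259  3.0909] 177.1 0.093
mat ['top'] [ 0.6536 -0.0269 -0.0565] 176.8 0.017
mat ['side'] [ 0.6518 -0.0235  3.0983] 177.5 0.056
weight ['top', 'side'] [ 0.475  -0.0031  2.4428] 140.0 0.173
weight ['top'] [ 0.4747 -0.0038 -0.6908] 140.4 0.044
weight ['side'] [ 4.741e-01 -7.000e-04 -7.117e-01] 139.2 0.109
jig ['top', 'side'] [ 0.5188 -0.3498 -0.3035  0.1055] 162.6 0.082
jig ['top'] [ 0.5188 -0.3501 -0.3019  0.1048] 162.7 0.028
jig ['side'] [ 0.5191 -0.3476 -0.309   0.107 ] 162.3 0.047
rack [0.54  0.306]
bottle [ 0.563 -0.15 ]
jar [0.563 0.157]
tape [ 0.422 -0.171]
offcut [0.413 0.159]
mat [ 0.657 -0.019]
3.6 [-0.32229801 -0.07583807  0.23214204] 0.09165596462428466
```

```bash
cat >> h.py <<'E'
def log(s): print(s,"t=%.1f"%manip.read_time_s(),"F",np.round(manip.read_contact_force(),2),"w %.4f"%manip.read_width(),"p",np.round(manip.read_tool_pos(),4))
def pickyaw(pos,yaw):
    # half turn giving the smaller joint travel, last joint well inside its range
    j=np.array(manip.read_joint_pos()); c=[]
    for y in(yaw,yaw+np.pi):
        q=manip.ik(pos,down(y))
        if q is not None: c.append((np.abs(np.array(q)-j).max()+1000*(abs(q[5])>165),y))
    return min(c)[1]
def lower(p,zmin,dF,step=.0015,speed=.02):
    """go down in small steps until the upward force has grown by dF"""
    manip.hold(.2); b=np.mean([manip.read_contact_force()[2] for _ in range(3)]); z=p[2]
    while z>zmin:
        z-=step; manip.servo_line([p[0],p[1],z],speed=speed)
        f=manip.read_contact_force()[2]-b
        if f>dF: return z,f
    return z,None
E
python3 - <<'E'
from h import *
a=2.7838; p=np.array([.5505,.3672]); 
manip.gripper_to(.05); 
y=pickyaw([*p,.2],a); R=down(y); print(np.degrees(y),manip.ik([*p,.2],R))
manip.movep([*p,.16],R); log("above")
manip.servo_line([*p,.045],speed=.15); log("down")
manip.gripper_to(.0); log("grip")
manip.servo_line([*p,.22],speed=.2); log("up")
cv2.imwrite("pics/lift.png",np.hstack([camera("side")[:,:,::-1],camera("top")[:,:,::-1]])[:, :800] if 0 else cv2.resize(camera("side")[:,:,::-1],(560,420)))
E
```

```text
159.49999100851855 [ 2.85370147e+01  3.19951812e+01  7.24528311e+01 -2.54444375e-14
  7.55519877e+01 -4.09629763e+01]
above t=8.0 F [-0.34  0.1   0.43] w 0.0500 p [0.5509 0.3667 0.16  ]
down t=8.9 F [-0.34  0.12  0.14] w 0.0498 p [0.5511 0.3675 0.0459]
grip t=9.5 F [-0.27 -0.31  4.6 ] w 0.0199 p [0.5506 0.3673 0.0453]
up t=10.5 F [-0.04 -0.32 -1.78] w 0.0200 p [0.5499 0.3669 0.2187]
```

View pics/lift.png

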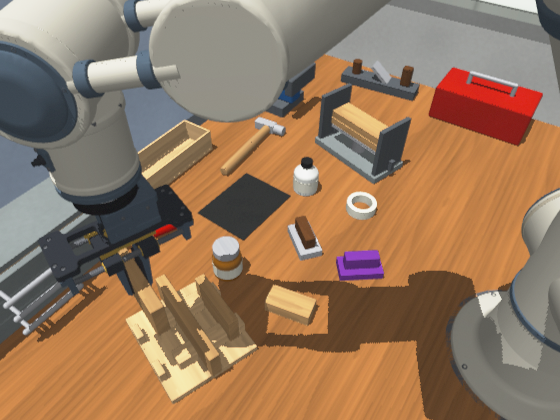

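The picture shows the board hanging in the gripper at about (150,290), with the long and short boards still in their slots. Next I stand it on the mat and push it over.

```bash
python3 - <<'E'
from h import *
m=np.array([.653,-.0262]); th=np.radians(-3.); ux=np.array([np.cos(th),np.sin(th)])
p=m-.04*ux; y=pickyaw([*p,.2],th+np.pi/2); R=down(y); print(np.degrees(y))
manip.movep([*p,.2],R); log("over mat")
manip.servo_line([*p,.045],speed=.15)
z,f=lower([*p,.045],.028,2.0); print(z,f); log("touch")
manip.gripper_to(.05); log("open")
manip.servo_line([*p,.10],speed=.2)
manip.gripper_to(0.); 
s=p-.045*ux; manip.servo_line([*s,.10],speed=.2)
manip.servo_line([*s,.045],speed=.15); log("behind")
e=p+.022*ux; manip.servo_line([*e,.045],speed=.06); log("pushed")
manip.servo_line([*e,.14],speed=.2)
manip.servo_line([*(m-.15*ux),.2],speed=.25); log("clear")
for n in("top","side"): cv2.imwrite(f"pics/tip_{n}.png",camera(n)[:,:,::-1])
cv2.imwrite("pics/tip.png",np.hstack([cv2.imread("pics/tip_top.png")[80:380,80:480],cv2.imread("pics/tip_side.png")[80:380,100:500]]))
E
```

```text
87.0
over mat t=12.0 F [-0.59 -0.39 -0.62] w 0.0201 p [ 0.6132 -0.0231  0.2   ]
0.03299999999999999 6.188263725969626
touch t=15.4 F [-0.4   0.07  4.86] w 0.0198 p [ 0.6132 -0.0241  0.0332]
open t=16.1 F [-1.08 -0.77  0.12] w 0.0500 p [ 0.613  -0.0241  0.033 ]
behind t=18.3 F [ 0.25 -0.5   0.52] w 0.0006 p [ 0.5687 -0.0218  0.0452]
pushed t=19.6 F [-0.41  0.24  0.53] w 0.0004 p [ 0.6346 -0.0252  0.045 ]
clear t=20.9 F [ 0.94 -0.91  0.6 ] w 0.0003 p [ 0.5041 -0.0185  0.1994]
```

View pics/tip.png

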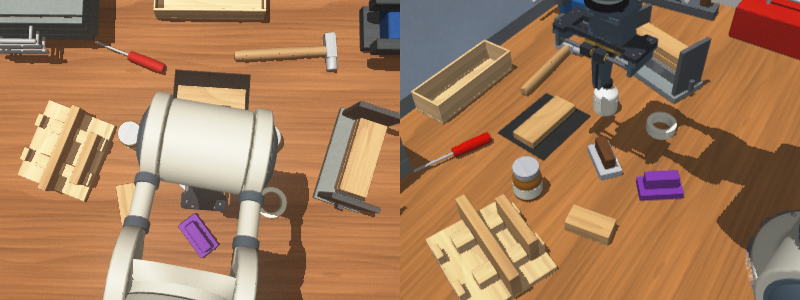

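The board lies flat on the mat: side-view crop at about (545,118). I'll swing the arm aside to measure it with both cameras.

```bash
python3 - <<'E'
from h import *
j=np.array(manip.read_joint_pos()); j[0]-=48; manip.movej(j.tolist()); log("aside")
manip.gripper_to(.088)
B=lambda q:[box(0,0,.16,.06,.003,.023)]
camera("top");camera("side")
ms={}
c=np.array([[.653,-.026,.013]])
for n in("top","side"):
    m=sil(n,"board",proj(n,c)[0])
    if m is not None: ms[n]=m
for use in [ms]+[{n:m} for n,m in ms.items()]:
    q,f=fit(use,B,[.653,-.026,1.5],None); print(list(use),np.round(q,4),round(np.degrees(q[2])%180,1),round(f,3))
log("")
E
```

```text
aside t=22.5 F [ 0.4  -0.02  0.06] w 0.0004 p [ 0.3243 -0.3865  0.1991]
['top', 'side'] [ 0.6524 -0.0265  4.6579] 86.9 0.129
['top'] [ 0.6528 -0.0277  4.6583] 86.9 0.036
['side'] [ 0.651  -0.0237  1.522 ] 87.2 0.061
 t=24.1 F [ 0.24 -0.2   0.25] w 0.0883 p [ 0.3237 -0.3871  0.1991]
```

```bash
python3 - <<'E'
from h import *
p=np.array([.6522,-.0262]); a=np.radians(86.9); J=np.array([.5189,-.3492]); ja=np.radians(-17.4)
# choose tool yaw: same physical turn to jig, check joint 6
y=pickyaw([*p,.15],a); R=down(y)
manip.movep([*p,.16],R); manip.servo_line([*p,.03],speed=.15); manip.servo_line([*p,.0065],speed=.05); log("at board")
manip.gripper_to(0.); log("grip")
w=manip.read_width(); assert .055<w<.066
manip.servo_line([*p,.21],speed=.2); log("up")
yj=pickyaw([*J,.22],ja); print(np.degrees([y,yj]),np.round(manip.ik([*J,.22],down(yj)),1))
manip.movep([*J,.22],down(yj)); manip.servo_line([*J,.165],speed=.1); log("over jig")
for n in("top","side"): cv2.imwrite(f"pics/j_{n}.png",camera(n)[:,:,::-1])
cv2.imwrite("pics/j.png",np.hstack([cv2.imread("pics/j_top.png")[80:380,160:560],cv2.imread("pics/j_side.png")[40:340,160:560]]))
E
```

```text
at board t=27.5 F [-0.07 -0.04 -0.09] w 0.0882 p [ 0.6521 -0.0262  0.0063]
grip t=28.0 F [-0.55  0.08  2.16] w 0.0598 p [ 0.6523 -0.0262  0.0067]
up t=29.2 F [-0.39  0.54 -1.81] w 0.0595 p [ 0.6515 -0.0261  0.2088]
[ 86.9 -17.4] [-39.4  28.   76.6  -0.   75.4  68. ]
over jig t=31.2 F [ 0.65 -0.69 -1.45] w 0.0600 p [ 0.5193 -0.3493  0.1654]
```

View pics/j.png

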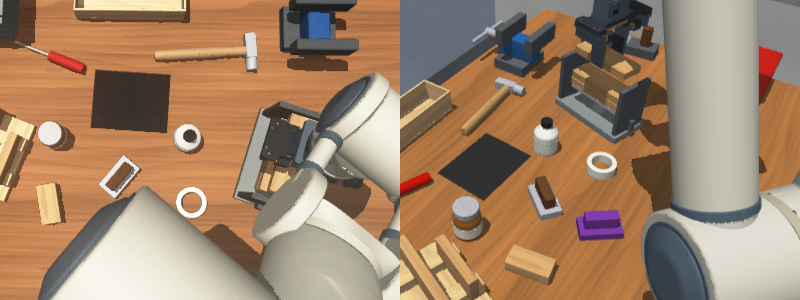

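The side-view crop shows the board level between the plates, above the pile, at about (615,65). I lower it until it touches.

```bash
python3 - <<'E'
from h import *
J=[.5189,-.3492]
manip.servo_line([*J,.127],speed=.06)
z,f=lower([*J,.127],.07,1.5,step=.001); print(z,f); log("touch")
if f is None: raise SystemExit
manip.hold(.25); log("held")
manip.gripper_to(.088); log("open")
manip.servo_line([*J,.24],speed=.2); log("up")
j=np.array(manip.read_joint_pos()); j[0]+=35; manip.movej(j.tolist())
camera("top");camera("side")
h=z-.0035; print("pile",h)
ms={}
for n in("top","side"):
    m=sil(n,"board",proj(n,np.array([[*J,h+.01]]))[0]); print(n,m is not None)
    if m is not None: ms[n]=m
for use in [{n:m} for n,m in ms.items()]:
    q,g=fit(use,lambda q:[box(0,0,.16,.06,h,h+.02)],[*J,-.3],1); print(list(use),np.round(q,4),round(np.degrees(q[2])%180,1),round(g,3))
cv2.imwrite("pics/k.png",np.hstack([cv2.resize(camera("top")[130:350,340:540,::-1],(400,440)),cv2.resize(camera("side")[60:280,260:460,::-1],(400,440))]))
log("")
E
```

```text
0.11399999999999999 13.770883355548339
touch t=35.5 F [-3.56  3.97 12.15] w 0.0596 p [ 0.5189 -0.3492  0.1149]
held t=35.8 F [-2.77  2.3  11.98] w 0.0598 p [ 0.519  -0.3492  0.1149]
open t=36.4 F [ 0.35  0.45 -0.4 ] w 0.0879 p [ 0.5189 -0.3492  0.1139]
up t=37.2 F [ 0.47 -0.06 -0.73] w 0.0877 p [ 0.5184 -0.3488  0.2389]
pile 0.11049999999999999
top True
side True
['top'] [ 0.5185 -0.35   -0.3009] 162.8 0.037
['side'] [ 0.5247 -0.3484 -0.3132] 162.1 0.12
 t=38.9 F [-0.11 -0.25  0.22] w 0.0882 p [0.6247 0.011  0.2389]
```

View pics/k.png

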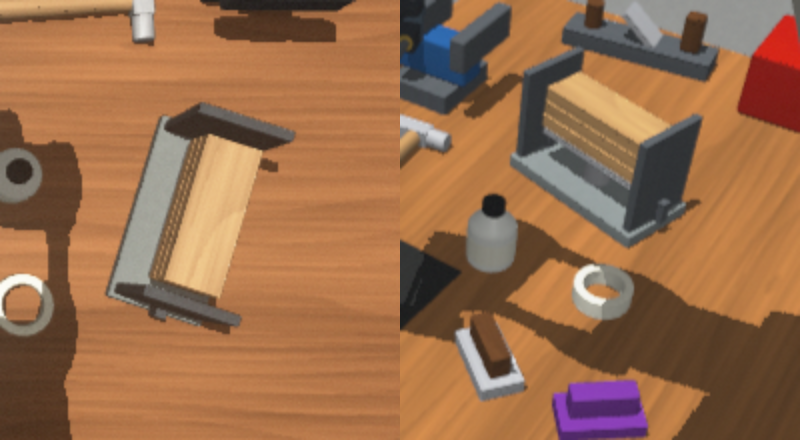

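The board is flush on the pile: the fit from the top camera agrees with the jig within 0.5 mm. Next is the weight.

```bash
python3 - <<'E'
from h import *
p=np.array([.4746,-.0025]); a=np.radians(140.); J=np.array([.5189,-.3492]); ja=np.radians(-17.4)
manip.gripper_to(.055)
y=pickyaw([*p,.15],a); manip.movep([*p,.13],down(y)); manip.servo_line([*p,.025],speed=.12); log("at weight")
manip.gripper_to(0.); log("grip"); assert .02<manip.read_width()<.03
manip.servo_line([*p,.24],speed=.2); log("up")
yj=pickyaw([*J,.24],ja); manip.movep([*J,.24],down(yj)); manip.servo_line([*J,.172],speed=.08); log("over")
cv2.imwrite("pics/w.png",cv2.resize(camera("side")[20:280,220:500,::-1],(560,520)))
E
```

```text
at weight t=41.5 F [ 0.8  -0.45  0.55] w 0.0550 p [ 0.475  -0.0025  0.0255]
grip t=42.1 F [-0.24  0.53  5.77] w 0.0241 p [ 0.4748 -0.0025  0.0252]
up t=43.3 F [-0.85 -1.1  -6.69] w 0.0243 p [ 0.4739 -0.0024  0.239 ]
over t=45.7 F [ 0.54 -0.26 -6.27] w 0.0237 p [ 0.5192 -0.3494  0.1725]
```

View pics/w.png

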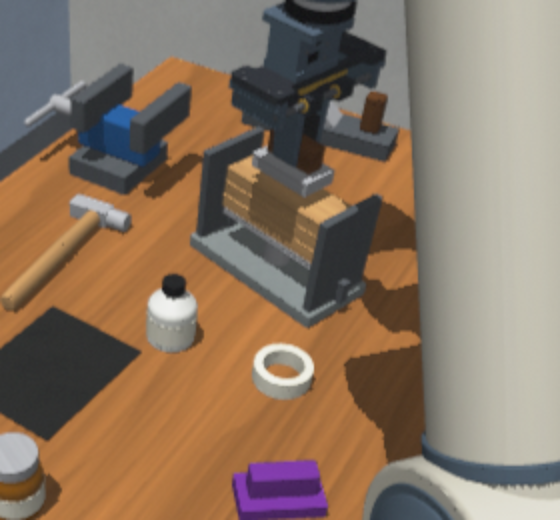

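The weight hangs upright over the middle of the board, at about (290,170). I lower it until it touches.

```bash
python3 - <<'E'
from h import *
J=[.5189,-.3492]
z,f=lower([*J,.172],.14,2.5,step=.0007,speed=.015); print(z,f); log("touch")
if f is None: raise SystemExit
manip.hold(.25); log("held")
manip.gripper_to(.055); log("open")
manip.servo_line([*J,.26],speed=.15); log("up")
j=np.array(manip.read_joint_pos()); j[0]+=35; manip.movej(j.tolist())
h=z-.025
camera("top");camera("side")
for n in("top","side"):
    m=sil(n,"weight",proj(n,np.array([[*J,h+.026]]))[0])
    if m is not None:
        q,g=fit({n:m},lambda q:[b+[0,0,h] for b in WEIGHT(q)],[*J,-.3],1); print(n,np.round(q,4),round(np.degrees(q[2]),1),round(g,3))
cv2.imwrite("pics/e.png",np.hstack([cv2.resize(camera("top")[130:350,340:540,::-1],(400,440)),cv2.resize(camera("side")[60:280,260:460,::-1],(400,440))]))
log("")
E
```

```text
0.15589999999999984 11.992800923832988
touch t=51.7 F [-3.54  2.4   5.08] w 0.0238 p [ 0.5189 -0.3492  0.1564]
held t=51.9 F [-2.86  2.1   6.06] w 0.0241 p [ 0.519  -0.3492  0.1564]
open t=52.6 F [-0.14 -0.43  0.37] w 0.0549 p [ 0.5189 -0.3492  0.1559]
up t=53.4 F [-0.58 -0.39  0.57] w 0.0549 p [ 0.5185 -0.3489  0.2591]
top [ 0.5183 -0.3504 -0.311 ] -17.8 0.103
side [ 0.518  -0.3458 -0.3632] -20.8 0.11
 t=55.1 F [ 0.6  -0.41 -0.03] w 0.0552 p [0.6249 0.011  0.2591]
```

View pics/e.png

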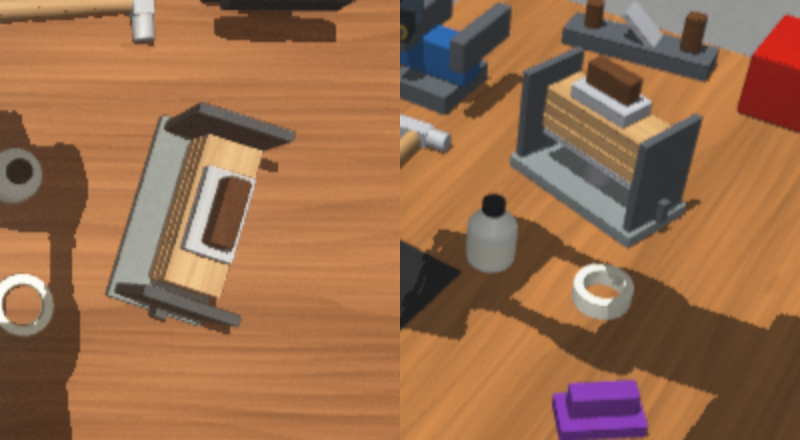

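The weight stands upright at the middle of the board, which is still flush, and the arm is clear. I hand in.

```bash
python3 -c "
from bench import *
print(job_done())"
```

```text
the job is handed in; nothing more can be done
None
```

The job is handed in, about 55 s in on the robot's clock (limit 72 s). The 160 mm board lies on the pile with the steel weight on it. No verdict was reported.

**What I did:**
- I stood the board on the mat, let go and pushed it over flat near the middle.
- I picked it up across its width and lowered it until I felt it touch, at about 14 N. That puts the pile top at about 111 mm, although the first camera fit had said 105 mm. I then let go.
- The weight went on the same way, with a touch force of about 12 N, and stands upright.

**Last checks:**
- **Top camera:** the board was within 0.5 mm and 0.2° of the jig when I checked it, before the weight went on. The weight is within 1 mm of the board's centre.
- **Side camera:** it disagreed with the top one by up to 6 mm and a few degrees. Its board and weight fits were poorer (error about 0.11–0.12), and some of its other fits were also 2–4 mm off in y, so I trusted the top camera.
- **Other things:** the bottle, tape and purple look-alike appear unmoved in the final picture. The rack boards were in place in the last pictures that showed them. I did not measure any of these again.

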